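Seat a beamsplitter post in the bore that fits and clamp it

TASK

Put the beamsplitter cube on its steel post into the graded post block: choose the one bore that fits the post's diameter (a snug slip fit, not a looser one) and push the post down past the bore's spring plunger until its collar sits firmly on that bore's brass height ring, finishing slowly with a push of about 20 N and never slamming or forcing it. Then swing that bore's red-knobbed lever across to its stop, so that the post is clamped at this height, and let everything go. Leave the other two post-mounted parts standing where they are.

Things in the scene. Friction and masses are not known exactly. Their poses are not given: they have to be found in the camera images.
- cube_post: the part to move: black beamsplitter cube with green ports on a steel post of 20 mm diameter, 89 mm tall, about 0.25 kg, standing loose and upright. Origin: middle of the post's foot; z up the post, x and y square to the cube's faces. From the foot: 3 mm chamfer, bare post to 38 mm, collar 38 to 46, post to 51, cube (38 mm wide) 51 to 89. Grasp the cube across two side faces.
- cube_mid (a point): centre of the cube, 70 mm above the post's foot, on the post's axis
- cube_collar: black collar ring fixed on that post, 34 mm in diameter, 8 mm high. Origin: on the post's axis in the plane of its underside, 38 mm above the foot. Home: the underside lies on the bore's brass height ring (a hard stop: arrive at 5 mm/s or less). At least 8 N must press it there; over 25 N on it, even as a short knock, or over 60 N between whole part and block (jammed), spoils the seat.
- post_block: graded post block bolted to the table: blue metal bar, 60 mm deep (x), 220 mm long (y; 270 with its low feet), 46 mm high. Origin: middle of its underside; -x side, with the levers, faces the robot; +y runs from the smallest to the largest bore. Four upright blind bores in its top, 56 mm apart, 40 mm deep, centres 6 mm behind the block's middle; each is 1 mm wider than the post it is for.
- tall_optic (a point): top of a fixed optic stand of the table's own set-up, 241 mm high and about 65 mm wide, behind the left (+y) end of the block: carry the part past in front of it (nearer the robot)
- tube_post: bystander: black lens tube (30 mm) lying across a 16 mm steel post with a collar, about 81 mm tall, standing loose; origin at its foot. Leave it standing where it is.
- sensor_post: bystander: black round sensor head (60 mm) upright on a 25 mm steel post with a collar, about 111 mm tall, standing loose at the back; origin at its foot. Leave it standing where it is.
- bore_13 (a point): middle of the mouth of the 13 mm bore (for 12 mm posts) in the block's top, 46 mm above the table. Round it a brass height ring (13 mm + 2.6 mm inside, + 9 mm outside) is screwed up 3 to 9 mm over the block, differently each time: feel for it. 16 mm down, a spring plunger (2 mm) holds a fitting post: push past it, then 5 to 10 N of drag; about 20 N of push in all seats the collar.
- bore_17 (a point): middle of the mouth of the 17 mm bore (for 16 mm posts) in the block's top, 46 mm above the table. Round it a brass height ring (17 mm + 2.6 mm inside, + 9 mm outside) is screwed up 3 to 9 mm over the block, differently each time: feel for it. 16 mm down, a spring plunger (2 mm) holds a fitting post: push past it, then 5 to 10 N of drag; about 20 N of push in all seats the collar.
- bore_21 (a point): middle of the mouth of the 21 mm bore (for 20 mm posts) in the block's top, 46 mm above the table. Round it a brass height ring (21 mm + 2.6 mm inside, + 9 mm outside) is screwed up 3 to 9 mm over the block, differently each time: feel for it. 16 mm down, a spring plunger (2 mm) holds a fitting post: push past it, then 5 to 10 N of drag; about 20 N of push in all seats the collar.
- bore_26 (a point): middle of the mouth of the 26 mm bore (for 25 mm posts) in the block's top, 46 mm above the table. Round it a brass height ring (26 mm + 2.6 mm inside, + 9 mm outside) is screwed up 3 to 9 mm over the block, differently each time: feel for it. 16 mm down, a spring plunger (2 mm) holds a fitting post: push past it, then 5 to 10 N of drag; about 20 N of push in all seats the collar.
- lever_13 (a joint): clamp lever of the 13 mm bore, rad: 0 = open, pointing to the block's front and 18 degrees towards the small-bore end; grows as the knob swings towards the large-bore end (block +y), to the stop at 0.63 = closed, when its jaw reaches into the bore. Starts at 0 to 0.15. Stays where it is left; takes 2 to 8 N at the knob.
- knob_13 (a point): red knob on the lever of the 13 mm bore, on the knob's axis, 15 mm above the block's top; 9 to 12 mm in diameter, from 2 mm below to 30 mm above the block's top, clear in front of the block. The lever's upright pivot is 28 mm in front (block -x) of the bore's centre and 60 mm from the knob's axis.
- lever_17 (a joint): clamp lever of the 17 mm bore, rad: 0 = open, pointing to the block's front and 18 degrees towards the small-bore end; grows as the knob swings towards the large-bore end (block +y), to the stop at 0.63 = closed, when its jaw reaches into the bore. Starts at 0 to 0.15. Stays where it is left; takes 2 to 8 N at the knob.
- knob_17 (a point): red knob on the lever of the 17 mm bore, on the knob's axis, 15 mm above the block's top; 9 to 12 mm in diameter, from 2 mm below to 30 mm above the block's top, clear in front of the block. The lever's upright pivot is 28 mm in front (block -x) of the bore's centre and 60 mm from the knob's axis.
- lever_21 (a joint): clamp lever of the 21 mm bore, rad: 0 = open, pointing to the block's front and 18 degrees towards the small-bore end; grows as the knob swings towards the large-bore end (block +y), to the stop at 0.63 = closed, when its jaw reaches into the bore. Starts at 0 to 0.15. Stays where it is left; takes 2 to 8 N at the knob.
- knob_21 (a point): red knob on the lever of the 21 mm bore, on the knob's axis, 15 mm above the block's top; 9 to 12 mm in diameter, from 2 mm below to 30 mm above the block's top, clear in front of the block. The lever's upright pivot is 28 mm in front (block -x) of the bore's centre and 60 mm from the knob's axis.
- lever_26 (a joint): clamp lever of the 26 mm bore, rad: 0 = open, pointing to the block's front and 18 degrees towards the small-bore end; grows as the knob swings towards the large-bore end (block +y), to the stop at 0.63 = closed, when its jaw reaches into the bore. Starts at 0 to 0.15. Stays where it is left; takes 2 to 8 N at the knob.
- knob_26 (a point): red knob on the lever of the 26 mm bore, on the knob's axis, 15 mm above the block's top; 9 to 12 mm in diameter, from 2 mm below to 30 mm above the block's top, clear in front of the block. The lever's upright pivot is 28 mm in front (block -x) of the bore's centre and 60 mm from the knob's axis.
Not all that is in view belongs to the job. What is shaped like the cube_post but pink is not meant.

How it is judged:
By the outcome, as a careful person would: the job done as asked, in the order asked, and still so for the second after the job is handed in, with the robot touching nothing.
It also fails if it takes over 67 s, if anything falls off the work surface, if the arm or the gripper's body presses on something with over 40 N, if the wrist force passes 120 N, or if a joint passes its speed limit or range.

ROBOT

A 7-joint arm with a two-finger parallel gripper is mounted at the origin on a cart in front of the work surface, level with it; the furniture and walls round the work are solid. World frame = base frame: x ahead of the robot, y to its left, z up, the work surface at z = 0. Lengths are in mm, angles in rad, forces in N, time in s.
With the tool pointing down it reaches from about 400 to 875 mm from the base axis. Payload 4.4 kg.
Tool frame: the origin (TCP) lies between the finger pads; the fingertips stand 22 mm ahead of it and the grasp point (between the pads) lies 3 mm ahead of it; z points along the fingers, y is the line along which they close (so a half turn about z gives the same grasp; the last joint's range is limited). The gripper opens to 85 mm and grips with 20 to 120 N. Pads are 22 mm wide; open, the fingers measure 114 mm over their backs; the gripper's body (76 mm by 85 mm) begins 54 mm behind the grasp point. The pads swing forward as they close: fully open they stand 13 mm farther back than shut.
Start: joints at [-0.066, 0.628, 0.038, 1.517, -0.027, 0.996, -0.02], TCP at [650.014, 0.028, 217.413] pointing down, gripper open.
Joint ranges: [-3.06, 3.06], [-0.37, 2.12], [-1.25, 1.32], [0.18, 2.47], [-1.1, 4.24], [0.23, 1.98], [-2.94, 2.94]. Speed limits (rad/s): [2.57, 2.57, 3.14, 3.14, 3.14, 3.14, 3.14].

INTERFACE

Orientations are given as [roll, pitch, yaw] about the fixed x, y, z axes, in that order (R = Rz(yaw) Ry(pitch) Rx(roll)).
In Python, from cell import ctrl gives the robot as it stands.
- The arm moves only by the tool step_arm, never from a script. Its argument "plan" is a list of rows, each an object of numbers: "dx", "dy", "dz": the shift along the tool's x, y, z scaled (see below); "ax", "ay", "az": the turn, a rotation vector about the tool's x, y, z scaled (see below); "gripper": the opening, from 0 (shut) to 1 (fully open). A call has 1 to 20 rows; each row shifts and turns the commanded pose from where the row before left it, along the tool's axes as they then stand; what a row does not reach is not made up. The controller multiplies each number of a shift by 0.3 m and each number of a turn by 90 degrees. A row lasts 1/8 s, in which the tool goes at most 62.5 mm and 10.7 degrees, less where a joint would pass 70% of its speed; a pose out of reach is approached as far as the arm can. A call with a number of a shift or a turn outside -1 to 1 is refused whole. A call with a gripper value outside its range is refused whole. The fingers move at their own pace and stop on an object; the grip force is fixed at half the most. Time passes only in rows, so rows that do not move let the fingers close. It gives the time, the measured TCP pose, the force, the opening and the grip force at its end, in the units of the state.
- ctrl.read_state(): the state, without advancing time (a new reading comes with each control period).
- ctrl.get_image(name): name is "scene" or "side" or "wrist"; returns a dict with "color" (384x512x3 uint8, red, green, blue), "range_z" (384x512 float32, mm along the optical axis (not along the pixel's ray), 0 where there is no reading), "fx", "fy", "cx", "cy" (pixels), "k1" (the pictures are not rectified: a ray, as slopes to the right and down, at radius r is drawn at 1 + k1 r^2 times it, then the intrinsics apply), "T" (4x4, takes a point from camera to world coordinates); the wrist camera has in their place "T_tool_cam" (4x4, takes a point from camera to tool coordinates, whose origin is the TCP and whose axes are the flange's). Camera axes: x right, y down, z forward; pixel columns grow to the right and rows downward; lengths in mm; the calibration is good to about 2 mm. A picture is of the moment at which its call begins: read the wrist's pose just before it.
- ctrl.finish_job(): hands the job in; it is judged then, once.
The state is a dict: "clock": time; "qpos": joint angles; "qd": joint speeds; "tau": joint torques, N m; "eef_pos": TCP position; "tool_rot": TCP orientation; "force": force on the tool from outside, world axes, zero at the start; "torque": the same for the moment, N m; "width": finger opening in mm; "gripper_force": force on a finger pad.
Only numpy, scipy, OpenCV 4.12 (cv2) and the standard library are available. Lean on these libraries where they do the work, as an engineer would, in place of code of your own. Each camera call takes 0.05 s, during which the arm holds its last target. There are 200 camera calls.

## Working session

There is one attempt and no reset: what is moved stays moved. The work goes in short steps, Python scripts to look and compute and a tool call to move; the robot and the scene stay as the last step left them, time stands still between calls to the robot, and variables do not carry over. Pictures are saved under pics/ and viewed, at most 10 in all, crops included, and the job is handed in when it is done.

Besides the shell and the picture viewer there is one more tool, called after "Request:" as name(argument=value, ...) on one line, values as JSON. step_arm: Moves the arm, as the interface text tells. Shifts and turns lie within -1 to 1; 1 stands for 0.3 m of shift or 90 degrees of turn. Its arguments: {"type":"object","properties":{"plan":{"type":"array"}},"required":["plan"]}

```bash
mkdir -p pics; cat > h.py <<'E'
import numpy as np, cv2
from cell import ctrl
from scipy.spatial.transform import Rotation as R
def toolT(s):
    T=np.eye(4);T[:3,:3]=R.from_euler('xyz',s['tool_rot']).as_matrix();T[:3,3]=s['eef_pos'];return T
def grab(n):
    s=ctrl.read_state(); im=ctrl.get_image(n)
    im['TW']=im['T'] if n!='wrist' else toolT(s)@im['T_tool_cam']
    return im
def rays(im,uv):
    uv=np.atleast_2d(np.asarray(uv,float)); K=np.array([[im['fx'],0,im['cx']],[0,im['fy'],im['cy']],[0,0,1.]])
    p=cv2.undistortPoints(uv[:,None],K,np.array([im['k1'],0,0,0,0.]))[:,0]
    return np.c_[p,np.ones(len(p))]
def onplane(im,uv,z):
    d=rays(im,uv)@np.asarray(im['TW'])[:3,:3].T; o=np.asarray(im['TW'])[:3,3]
    return o+d*((z-o[2])/d[:,2])[:,None]
def cloud(im):
    h,w=im['range_z'].shape; v,u=np.mgrid[:h,:w]
    P=rays(im,np.c_[u.ravel(),v.ravel()])*im['range_z'].reshape(-1,1)
    return (P@np.asarray(im['TW'])[:3,:3].T+np.asarray(im['TW'])[:3,3]).reshape(h,w,3)
def save(im,n,box=None,k=1):
    c=im['color'][...,::-1]
    if box: c=c[box[1]:box[3],box[0]:box[2]]
    cv2.imwrite('pics/'+n+'.png',cv2.resize(c,None,fx=k,fy=k))
E
python3 - <<'E'
from h import *
s=ctrl.read_state(); print({k:np.round(v,3) for k,v in s.items()})
ims=[grab(n) for n in('scene','side','wrist')]
for i,n in zip(ims,('scene','side','wrist')):
    save(i,n+'0'); print(n,np.round(i['TW'],2).tolist(),i['fx'],i['k1'])
c=np.hstack([cv2.resize(i['color'][...,::-1],(512,384)) for i in ims[:2]]);
E
```

```text
{'clock': np.float64(0.0), 'qpos': array([-0.066,  0.629,  0.038,  1.518, -0.027,  0.996, -0.02 ]), 'qd': array([-0.002,  0.001, -0.   , -0.   , -0.   , -0.001,  0.001]), 'tau': array([-1.0000e-03, -5.6341e+01,  1.2260e+00, -1.9345e+01,  1.1000e-02,
        1.1000e-02, -0.0000e+00]), 'eef_pos': array([6.49356e+02, 2.50000e-02, 2.16496e+02]), 'tool_rot': array([-3.14 ,  0.   ,  1.571]), 'force': array([-0.354, -0.062,  0.058]), 'torque': array([0.026, 0.061, 0.027]), 'gripper_force': np.float64(0.0), 'width': np.float64(85.332)}
scene [[0.55, -0.51, 0.67, -393.53], [-0.84, -0.32, 0.44, -707.67], [-0.01, -0.8, -0.6, 975.41], [0.0, 0.0, 0.0, 1.0]] 430.87731784153374 -0.12455114746195098
side [[0.72, -0.39, 0.57, -238.95], [-0.69, -0.39, 0.61, -947.73], [-0.02, -0.83, -0.55, 906.23], [0.0, 0.0, 0.0, 1.0]] 472.1284812845463 0.05300629652686097
wrist [[1.0, 0.0, -0.0, 649.11], [-0.0, -0.95, -0.32, 82.58], [-0.0, 0.32, -0.95, 373.72], [0.0, 0.0, 0.0, 1.0]] 319.4826949860624 -0.0916740076953869
```

View pics/scene0.png

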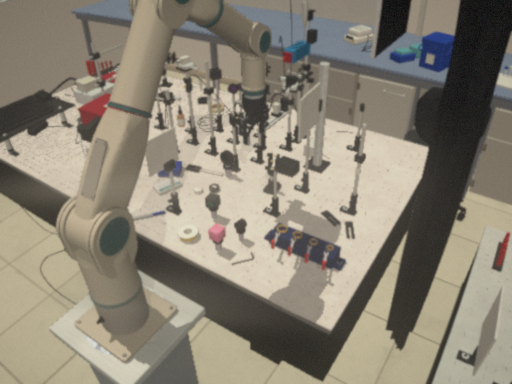

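View pics/wrist0.png

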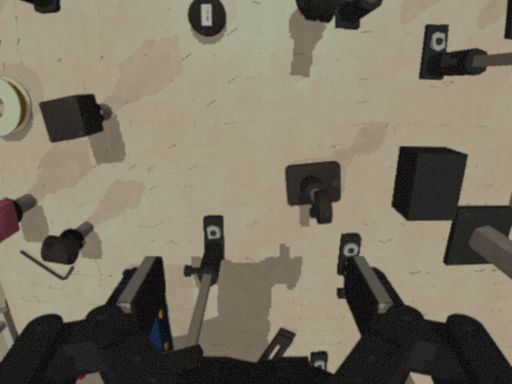

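The overview shows the pink decoy at scene (217,232), the block at (305,245), and a likely cube at (212,200), which is wrist (72,118). I'll zoom in on these.

```bash
python3 - <<'E'
from h import *
a=grab('scene'); b=grab('side'); P=cloud(a)
for n,u,v in(('cube?',212,199),('pink',217,232),('tube?',240,226),('blk',305,245),('bigcube',286,165),('sens?',228,157)):
    print(n,np.round(P[v,u]))
save(a,'sc1',(160,140,360,280),4)
# project block approx & crop side
W=np.linalg.inv(b['TW']); 
for n,u,v in(('cube',212,199),('blk',305,245)):
    p=W[:3,:3]@P[v,u]+W[:3,3]; print(n,b['fx']*p[0]/p[2]+b['cx'],b['fy']*p[1]/p[2]+b['cy'])
m=cv2.inRange(cv2.cvtColor(a['color'],cv2.COLOR_RGB2HSV),(105,120,30),(130,255,160))
m[(P[...,2]>70)|(P[...,2]<20)]=0
n,l,st,ce=cv2.connectedComponentsWithStats(m)
for i in range(1,n):
    if st[i,4]>60:print(st[i],ce[i],np.round(np.median(P[l==i],0)))
E
```

```text
cube? [464.  48.  91.]
pink [344. -63.  89.]
tube? [416. -98.  76.]
blk [ 480. -296.   43.]
bigcube [823. -29.  51.]
sens? [696. 152.  96.]
cube 202.4513365511415 194.8002639758792
blk 287.63887737078085 256.9236921905323
[391  52  25   9 153] [401.87581699  56.2875817 ] [2316.  -24.   40.]
[420  56  31  14 166] [435.8253012   63.38554217] [2301. -255.   40.]
```

View pics/sc1.png

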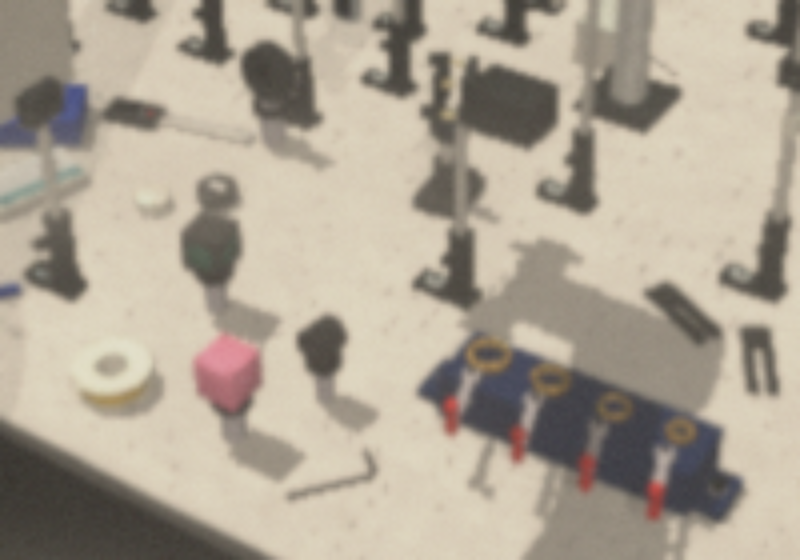

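The cube with green ports is at zoom (212,248), near world (470, 48). Bore 21 is the second ring from the left, at zoom (550,380). Next I'll measure the cube's top in the wrist depth image and all the rings.

```bash
python3 - <<'E'
from h import *
w=grab('wrist'); P=cloud(w); Z=P[...,2]
m=((Z>84)&(Z<95)&(abs(P[...,0]-475)<60)&(abs(P[...,1]-48)<60))
q=P[m][:,:2].astype(np.float32); print(len(q),cv2.minAreaRect(q),np.median(P[m],0))
a=grab('scene'); Pa=cloud(a)
ctr=np.array([[160+490/4,140+355/4],[160+550/4,140+380/4],[160+614/4,140+407/4],[160+681/4,140+432/4]])
print(np.round(onplane(a,ctr,52),1))
h=cv2.cvtColor(a['color'],cv2.COLOR_RGB2HSV)
g=cv2.inRange(h,(10,110,70),(28,255,255)); g[:215]=0;g[260:]=0;g[:,:270]=0;g[:,345:]=0
n,l,st,ce=cv2.connectedComponentsWithStats(cv2.dilate(g,np.ones((2,2))))
for i in range(1,n):
    if st[i,4]>15:
        x,y,ww,hh=st[i][:4]; print(st[i],ce[i],np.round(onplane(a,[x+ww/2-.5,y+hh/2-.5],52),1))
E
```

```text
1740 ((474.67938232421875, 57.61971664428711), (39.24451446533203, 38.544254302978516), 8.278932571411133) [476.62587184  58.06723115  89.45465663]
[[ 498.8 -204.5   52. ]
 [ 498.6 -259.1   52. ]
 [ 498.  -315.8   52. ]
 [ 500.5 -371.5   52. ]]
```

```bash
python3 - <<'E'
from h import *
H={}
for n in('scene','side','wrist'):
    P=cloud(grab(n)).reshape(-1,3)
    P=P[(P[:,0]>380)&(P[:,0]<660)&(P[:,1]>-420)&(P[:,1]<140)&(P[:,2]>0)&(P[:,2]<330)]
    G=np.zeros((14,14),int); np.maximum.at(G,(((P[:,0]-380)/20).astype(int),((P[:,1]+420)/40).astype(int)),P[:,2].astype(int))
    print(n,'rows x 380.. step20, cols y -420.. step 40'); print(G)
E
```

```text
scene rows x 380.. step20, cols y -420.. step 40
[[  4   5   9   9   4   5   6   4   5   5   2  19  22   5]
 [ 78   5  77  80  79  76   3  75  80   6   0   5   6   4]
 [ 77   6  73  52   3  56   3  82  84   5   0   4   3   4]
 [ 54  55  52  56   7  57   4  76  81   5   5  92  94   6]
 [ 52  59  56  56  57  57  47   5   4   4   5  92  94   5]
 [ 51  55  52  56  55  56  48   4   4   2   5  93  94   4]
 [ 51  55  52  55  55  56  50   4   4   4   5   5   3   5]
 [ 49  50  48  47  47  48  46   6   5   6   5   5   8   0]
 [  8   0   0   0   0   0   3   3   5   4   4   7   4   0]
 [ 11   6   3   4   4   5   5 241 212   6 329   5   4   4]
 [  7   5   3   7   8   5   5 240 240   6 329   6   8  19]
 [  8  11   5   5   6   4   5 240 242   4 329   6   5  18]
 [ 13  11   5   5   6   4   4   6   5 329 329   8   5   6]
 [ 15  13  12   4   3   6   4   5   4   5 329   7   7   7]]
side rows x 380.. step20, cols y -420.. step 40
[[  5   4   4   6   4   6   9   7   6   5   0  23  24   8]
 [ 78   6  78  80  80  79   6  71  83   7   7   0   7   7]
 [ 74  53  56  57   3  57   6  81  86   7   6   6   5   6]
[... 826 characters left out ...]
0   0  75   0   2   2  76  82   3   3   2   2   3]
 [  0   0   0   0   0   1   2  76  82   3   3  91  93   4]
 [  0   0   0   0   0   0  13   2   3   4   3  92  93   3]
 [  0   0   0   0   0   0   2   2   2   2   2  93  93   2]
 [  0   0   0   0  47  47   0   2   2   3   3   3   3   3]
 [  0   0   0  39  48  47   2   3   2   3   3   3   3   3]
 [  0   0   0   2   3   3   2   2   3   3   2   3   3   3]
 [  0   0   2   3   2   2   3  67   3   3 316   2   3   3]
 [  0   0   2   3   3   3   2 180 219   3 320   2   3  18]
 [  0   0   2   2   3   3   2 176 232   2 320   3   2  18]
 [  0   0   2   3   3   3   2   3   2   3 321   3   3   3]
 [  0   0  10   2   2   3   3   2   3   3 315   3   3   3]]
```

Request:
step_arm(plan=[{"dx":0.064,"dy":-0.194,"gripper":1},{"dx":0.064,"dy":-0.194,"gripper":1},{"dx":0.064,"dy":-0.194,"gripper":1},{"az":-0.092,"dz":0.1,"gripper":1},{"dz":0.1,"gripper":1},{"gripper":1},{"gripper":1}])

```text
invalid input
```

```bash
python3 - <<'E'
from h import *
w=grab('wrist'); P=cloud(w); Z=P[...,2];print(ctrl.read_state()['eef_pos'],ctrl.read_state()['tool_rot'])
m=((Z>82)&(Z<97)&(abs(P[...,0]-475)<45)&(abs(P[...,1]-58)<45))
q=P[m][:,:2].astype(np.float32); print(len(q),cv2.minAreaRect(q),np.median(P[m],0))
save(w,'w2')
E
```

```text
[6.50010234e+02 1.21104961e-02 2.17403894e+02] [ 3.14158290e+00 -3.72828335e-05  1.57077357e+00]
1778 ((474.7724609375, 57.317657470703125), (39.21433639526367, 38.98813247680664), 8.279335975646973) [477.00505084  58.13334845  89.45601054]
```

View pics/w2.png

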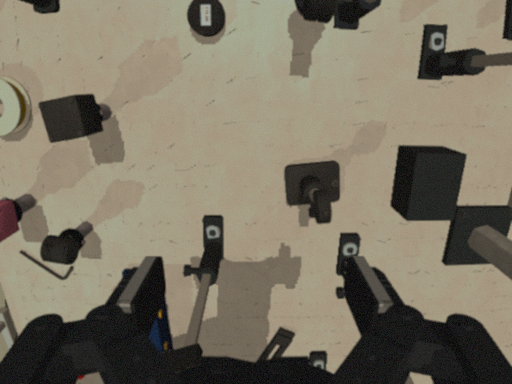

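The move was refused and the view hasn't changed, with the cube still at (72,118). A row probably needs all of its keys, so I'll retry that way.

Request:
step_arm(plan=[{"dx":0.064,"dy":-0.194,"dz":0,"ax":0,"ay":0,"az":0,"gripper":1},{"dx":0.064,"dy":-0.194,"dz":0,"ax":0,"ay":0,"az":0,"gripper":1},{"dx":0.064,"dy":-0.194,"dz":0,"ax":0,"ay":0,"az":0,"gripper":1},{"dx":0,"dy":0,"dz":0.1,"ax":0,"ay":0,"az":-0.092,"gripper":1},{"dx":0,"dy":0,"dz":0.1,"ax":0,"ay":0,"az":0,"gripper":1},{"dx":0,"dy":0,"dz":0,"ax":0,"ay":0,"az":0,"gripper":1},{"dx":0,"dy":0,"dz":0,"ax":0,"ay":0,"az":0,"gripper":1}])

```text
clock: 1.42
eef_pos: [476.2, 57.7, 158.2]
tool_rot: [3.14, 0.0, 1.715]
force: [-0.1, 0.6, 0.5]
width: 85.2
gripper_force: 0.0
```

Request:
step_arm(plan=[{"dx":0,"dy":-0.004,"dz":0.1,"ax":0,"ay":0,"az":0,"gripper":1},{"dx":0,"dy":0,"dz":0.1,"ax":0,"ay":0,"az":0,"gripper":1},{"dx":0,"dy":0,"dz":0.05,"ax":0,"ay":0,"az":0,"gripper":1},{"dx":0,"dy":0,"dz":0.025,"ax":0,"ay":0,"az":0,"gripper":1},{"dx":0,"dy":0,"dz":0,"ax":0,"ay":0,"az":0,"gripper":1},{"dx":0,"dy":0,"dz":0,"ax":0,"ay":0,"az":0,"gripper":0.6},{"dx":0,"dy":0,"dz":0,"ax":0,"ay":0,"az":0,"gripper":0.5},{"dx":0,"dy":0,"dz":0,"ax":0,"ay":0,"az":0,"gripper":0.3},{"dx":0,"dy":0,"dz":0,"ax":0,"ay":0,"az":0,"gripper":0.2},{"dx":0,"dy":0,"dz":0,"ax":0,"ay":0,"az":0,"gripper":0.2},{"dx":0,"dy":0,"dz":0,"ax":0,"ay":0,"az":0,"gripper":0.2}])

```text
clock: 2.8
eef_pos: [473.9, 57.4, 75.7]
tool_rot: [-3.141, 0.0, 1.715]
force: [-1.2, -0.5, 9.3]
width: 16.8
gripper_force: 4.7
```

The width is 16.8, so the cube isn't between the pads. I'll look.

```bash
python3 - <<'E'
from h import *
a=grab('scene'); w=grab('wrist'); 
x=cv2.resize(a['color'][150:260,160:310],(600,440),interpolation=cv2.INTER_CUBIC)
y=cv2.resize(w['color'],(587,440)); y=y[:,:]
o=np.hstack([cv2.resize(x,(400,300)),cv2.resize(y,(400,300))]); cv2.imwrite('pics/g1.png',o[...,::-1])
s=ctrl.read_state();print(s['width'],s['gripper_force'],s['force'],s['torque'])
E
```

```text
17.23962528254951 4.743285288568586 [-2.14597947 -0.28444038  8.63882538] [-0.0976434   0.59103175 -0.03514084]
```

View pics/g1.png

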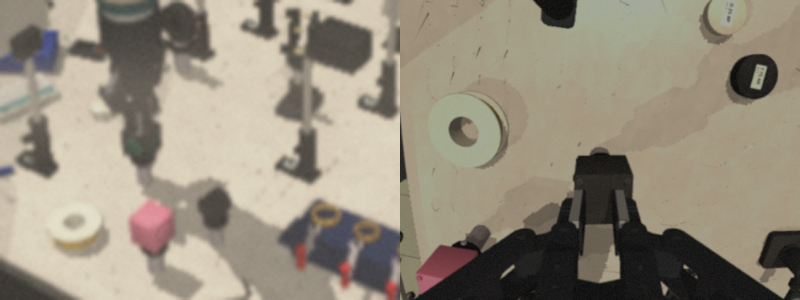

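The wrist half of the picture shows the cube at (603,180), just beyond the fingertips at (600,215). Table is visible between the pads. I'll measure both in the wrist and fixed cameras.

```bash
python3 - <<'E'
from h import *
w=grab('wrist'); P=cloud(w); Z=P[...,2]
m=((Z>80)&(Z<97)&(abs(P[...,0]-475)<40)&(P[...,1]>30)&(P[...,1]<140))
m[290:]=0
print(m.sum(),cv2.minAreaRect(P[m][:,:2].astype(np.float32)),np.median(P[m],0))
for v in range(190,384,12): print(v,[tuple(np.round(P[v,u]).astype(int)) for u in(230,245,257,270,285)])
for n in('scene','side'):
    Q=cloud(grab(n)).reshape(-1,3); k=(abs(Q[:,0]-475)<50)&(abs(Q[:,1]-60)<70)&(Q[:,2]>55)&(Q[:,2]<88)
    print(n,Q[k].min(0),Q[k].max(0),np.median(Q[k],0))
print(w['T_tool_cam'].round(2).tolist())
E
```

```text
3808 ((474.74810791015625, 57.93571472167969), (41.79182815551758, 38.353145599365234), 8.851399421691895) [474.49710302  67.21032269  89.54495872]
190 [(np.int64(454), np.int64(62), np.int64(1)), (np.int64(465), np.int64(63), np.int64(1)), (np.int64(474), np.int64(67), np.int64(9)), (np.int64(484), np.int64(66), np.int64(1)), (np.int64(496), np.int64(67), np.int64(1))]
202 [(np.int64(457), np.int64(74), np.int64(60)), (np.int64(465), np.int64(75), np.int64(59)), (np.int64(472), np.int64(76), np.int64(60)), (np.int64(480), np.int64(77), np.int64(59)), (np.int64(488), np.int64(78), np.int64(59))]
214 [(np.int64(458), np.int64(74), np.int64(78)), (np.int64(466), np.int64(75), np.int64(77)), (np.int64(472), np.int64(76), np.int64(78)), (np.int64(479), np.int64(77), np.int64(78)), (np.int64(487), np.int64(78), np.int64(78))]
226 [(np.int64(459), np.int64(73), np.int64(89)), (np.int64(466), np.int64(74), np.int64(90)), (np.int64(472), np.int64(75), np.int64(90)), (np.int64(479), np.int64(76), np.int64(90)), (np.int64(486), np.int64(76), np.int64(89))]
238 [(np.int64(460), np.int64(67), np
[... 2648 characters left out ...]
64(169)), (np.int64(476), np.int64(69), np.int64(170)), (np.int64(480), np.int64(68), np.int64(168))]
382 [(np.int64(466), np.int64(67), np.int64(172)), (np.int64(469), np.int64(68), np.int64(173)), (np.int64(472), np.int64(68), np.int64(173)), (np.int64(476), np.int64(68), np.int64(173)), (np.int64(480), np.int64(68), np.int64(172))]
scene [453.78866929  35.89084285  55.77224349] [498.05709636  74.20945389  87.92117175] [460.92512635  45.26054978  73.74971462]
side [453.56608008  33.74909754  55.00729483] [498.84725328  80.48018454  87.0616912 ] [462.81530662  44.66604383  73.11490186]
[[-0.0, -0.95, -0.32, 82.63], [1.0, -0.0, 0.0, -0.65], [-0.0, -0.32, 0.95, -157.14], [0.0, 0.0, 0.0, 1.0]]
```

```bash
python3 - <<'E'
from h import *
w=grab('wrist'); P=cloud(w)
for v in(230,250,262,280): print(v,[(u,*np.round(P[v,u]).astype(int).tolist()) for u in range(205,310,5)])
save(w,'g2',(180,180,340,300),5)
E
```

```text
230 [(205, 438, 25, 0), (210, 442, 26, 2), (215, 446, 26, 1), (220, 450, 27, 1), (225, 457, 70, 90), (230, 459, 72, 92), (235, 462, 71, 91), (240, 464, 71, 89), (245, 467, 72, 90), (250, 469, 72, 89), (255, 472, 72, 88), (260, 474, 73, 89), (265, 476, 73, 90), (270, 479, 73, 89), (275, 481, 74, 90), (280, 484, 74, 89), (285, 486, 74, 89), (290, 488, 76, 92), (295, 491, 76, 91), (300, 514, 35, -1), (305, 518, 36, 0)]
250 [(205, 440, 7, 1), (210, 444, 8, 0), (215, 448, 8, 0), (220, 452, 10, 2), (225, 458, 66, 102), (230, 461, 66, 101), (235, 463, 66, 101), (240, 466, 60, 90), (245, 468, 61, 90), (250, 471, 61, 89), (255, 473, 62, 90), (260, 476, 62, 90), (265, 478, 62, 90), (270, 481, 62, 89), (275, 482, 69, 101), (280, 484, 70, 102), (285, 486, 69, 101), (290, 491, 64, 89), (295, 493, 64, 89), (300, 517, 18, 0), (305, 521, 20, 2)]
262 [(205, 441, -4, 2), (210, 452, 61, 106), (215, 455, 62, 106), (220, 457, 66, 112), (225, 459, 66, 112), (230, 461, 66, 112), (235, 464, 65, 110), (240, 467, 54, 91), (245, 469, 54, 89), (250, 472, 54, 89), (255, 474, 55, 90), (260, 477, 55, 90), (265, 479, 55, 89), (270, 482, 56, 90), (275, 481, 68, 110), (280, 483, 69, 112), (285, 485, 70, 113), (290, 489, 66, 106), (295, 491, 67, 106), (300, 493, 67, 106), (305, 524, 7, 0)]
280 [(205, 452, 60, 119), (210, 454, 60, 118), (215, 456, 61, 120), (220, 459, 66, 126), (225, 460, 66, 126), (230, 462, 66, 125), (235, 465, 57, 112), (240, 468, 43, 90), (245, 471, 42, 89), (250, 473, 43, 90), (255, 476, 44, 90), (260, 478, 44, 89), (265, 481, 44, 89), (270, 483, 45, 90), (275, 481, 64, 119), (280, 482, 70, 127), (285, 484, 70, 126), (290, 486, 70, 126), (295, 489, 66, 120), (300, 491, 66, 119), (305, 493, 66, 120)]
```

View pics/g2.png

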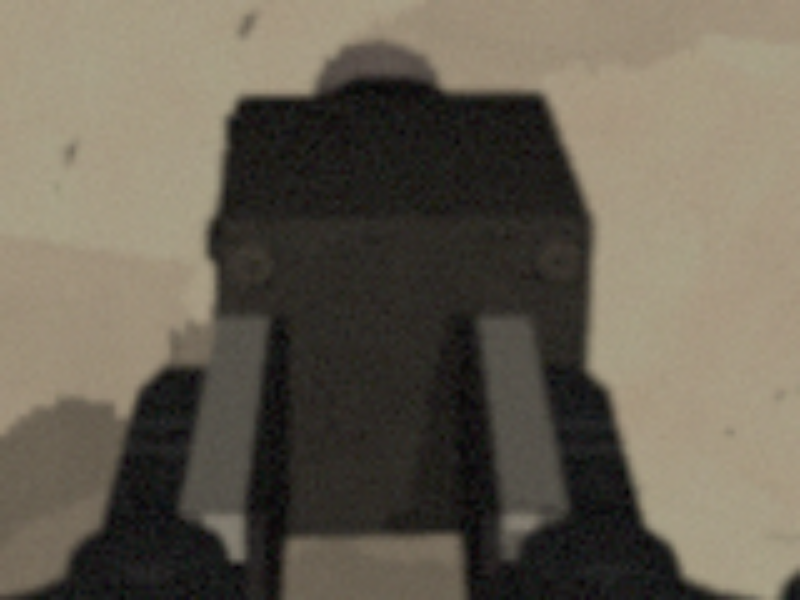

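The picture shows the pads (strips ending near crop (243,315) and (500,315)) standing on the cube's top face. The fingertips are therefore about 36–40 mm higher than the stated tool frame implies. I'll open, go down by that amount, close and check.

Request:
step_arm(plan=[{"dx":0,"dy":0,"dz":-0.02,"ax":0,"ay":0,"az":0,"gripper":1},{"dx":0,"dy":0,"dz":0,"ax":0,"ay":0,"az":0,"gripper":1},{"dx":0,"dy":0,"dz":0,"ax":0,"ay":0,"az":0,"gripper":1},{"dx":0,"dy":0,"dz":0,"ax":0,"ay":0,"az":0,"gripper":1},{"dx":0,"dy":0,"dz":0.02,"ax":0,"ay":0,"az":0,"gripper":1},{"dx":0,"dy":0,"dz":0.04,"ax":0,"ay":0,"az":0,"gripper":1},{"dx":0,"dy":0,"dz":0,"ax":0,"ay":0,"az":0,"gripper":1}])

```text
clock: 3.98
eef_pos: [473.2, 57.3, 61.7]
tool_rot: [-3.139, 0.0, 1.715]
force: [-0.2, -0.6, -0.3]
width: 85.3
gripper_force: 0.0
```

```bash
python3 - <<'E'
from h import *
s=ctrl.read_state();print(s['eef_pos'],s['force'],s['width'],s['qpos'])
w=grab('wrist'); P=cloud(w)
for v in range(200,384,12): print(v,[(u,*np.round(P[v,u]).astype(int).tolist()) for u in range(130,230,12)])
E
```

```text
[473.24887328  57.31720651  61.6844644 ] [-0.23929013 -0.59376796 -0.323823  ] 85.26165940084289 [-0.17478822  0.64919943 -0.00670291  2.12055728  0.01095451  0.37440596
 -0.04578036]
200 [(130, 381, 48, 0), (142, 390, 49, 0), (154, 400, 51, 2), (166, 408, 51, 0), (178, 417, 53, 1), (190, 426, 54, 0), (202, 434, 55, 0), (214, 443, 57, 1), (226, 452, 58, 1)]
212 [(130, 382, 38, 1), (142, 391, 40, 1), (154, 400, 41, 1), (166, 408, 42, 0), (178, 417, 43, 0), (190, 427, 45, 2), (202, 435, 46, 0), (214, 444, 48, 1), (226, 455, 73, 61)]
224 [(130, 382, 29, 2), (142, 391, 30, 1), (154, 400, 31, 2), (166, 409, 32, 0), (178, 418, 34, 1), (190, 427, 35, 0), (202, 436, 37, 1), (214, 445, 38, 1), (226, 456, 73, 76)]
236 [(130, 382, 18, 0), (142, 391, 20, 1), (154, 400, 21, 1), (166, 410, 22, 0), (178, 419, 24, 1), (190, 428, 25, 1), (202, 437, 27, 2), (214, 446, 28, 2), (226, 457, 74, 89)]
248 [(130, 382, 8, 1), (142, 391, 9, 1), (154, 401, 11, 1), (166, 410, 12, 0), (178, 419, 13, 1), (190, 429, 15, 1), (202, 438, 17, 2), (214, 447, 18, 2), (226, 458, 69, 91)]
260 [(130, 382, -3, 1), (142, 392,
[... 1332 characters left out ...]
166, 414, -86, 0), (178, 425, -84, 0), (190, 435, -81, 1), (202, 446, -80, 1), (214, 456, -79, -1), (226, 467, -77, 0)]
356 [(130, 439, 70, 157), (142, 441, 69, 156), (154, 444, 69, 156), (166, 414, -100, 1), (178, 428, -80, 17), (190, 437, -84, 12), (202, 457, 66, 150), (214, 460, 64, 148), (226, 468, -90, 1)]
368 [(130, 439, 69, 160), (142, 443, 70, 161), (154, 446, 70, 160), (166, 449, 70, 160), (178, 430, -81, 28), (190, 454, 63, 153), (202, 457, 66, 154), (214, 460, 66, 154), (226, 464, 65, 153)]
380 [(130, 441, 70, 164), (142, 444, 70, 164), (154, 446, 69, 163), (166, 449, 70, 163), (178, 452, 70, 162), (190, 455, 65, 158), (202, 458, 66, 158), (214, 461, 66, 158), (226, 464, 67, 158)]
```

Request:
step_arm(plan=[{"dx":0,"dy":0.004,"dz":0.04,"ax":0,"ay":0,"az":0,"gripper":1},{"dx":0,"dy":0,"dz":0.04,"ax":0,"ay":0,"az":0,"gripper":1},{"dx":0,"dy":0,"dz":0.035,"ax":0,"ay":0,"az":0,"gripper":1},{"dx":0,"dy":0,"dz":0,"ax":0,"ay":0,"az":0,"gripper":0.6},{"dx":0,"dy":0,"dz":0,"ax":0,"ay":0,"az":0,"gripper":0.5},{"dx":0,"dy":0,"dz":0,"ax":0,"ay":0,"az":0,"gripper":0.4},{"dx":0,"dy":0,"dz":0,"ax":0,"ay":0,"az":0,"gripper":0.25},{"dx":0,"dy":0,"dz":0,"ax":0,"ay":0,"az":0,"gripper":0.2},{"dx":0,"dy":0,"dz":0,"ax":0,"ay":0,"az":0,"gripper":0.2}])

```text
clock: 5.15
eef_pos: [475.6, 57.6, 28.8]
tool_rot: [3.141, -0.0, 1.715]
force: [-0.9, -0.8, 6.1]
width: 37.0
gripper_force: 60.1
```

Request:
step_arm(plan=[{"dx":0,"dy":0,"dz":-0.05,"ax":0,"ay":0,"az":0,"gripper":0.2},{"dx":0,"dy":0,"dz":-0.15,"ax":0,"ay":0,"az":0,"gripper":0.2},{"dx":0,"dy":0,"dz":-0.15,"ax":0,"ay":0,"az":0,"gripper":0.2},{"dx":0,"dy":0,"dz":-0.05,"ax":0,"ay":0,"az":0,"gripper":0.2},{"dx":0,"dy":-0.04,"dz":0,"ax":0,"ay":0,"az":0.092,"gripper":0.2},{"dx":-0.1,"dy":0,"dz":0,"ax":0,"ay":0,"az":0,"gripper":0.2},{"dx":-0.18,"dy":0,"dz":0,"ax":0,"ay":0,"az":0,"gripper":0.2},{"dx":-0.18,"dy":0,"dz":0,"ax":0,"ay":0,"az":0,"gripper":0.2},{"dx":-0.18,"dy":0,"dz":0,"ax":0,"ay":0,"az":0,"gripper":0.2},{"dx":-0.18,"dy":0,"dz":0,"ax":0,"ay":0,"az":0,"gripper":0.2},{"dx":-0.18,"dy":0,"dz":0,"ax":0,"ay":0,"az":0,"gripper":0.2},{"dx":-0.18,"dy":0,"dz":0,"ax":0,"ay":0,"az":0,"gripper":0.2},{"dx":-0.1,"dy":0,"dz":0,"ax":0,"ay":0,"az":0,"gripper":0.2},{"dx":0,"dy":0.05,"dz":0,"ax":0,"ay":0,"az":0,"gripper":0.2},{"dx":0,"dy":0,"dz":0,"ax":0,"ay":0,"az":0,"gripper":0.2},{"dx":0,"dy":0,"dz":0,"ax":0,"ay":0,"az":0,"gripper":0.2}])

```text
clock: 7.15
eef_pos: [478.5, -326.3, 148.4]
tool_rot: [-3.141, -0.001, 1.573]
force: [-0.0, -0.5, -2.3]
width: 37.7
gripper_force: 60.9
```

```bash
python3 - <<'E'
from h import *
s=ctrl.read_state();print(s['clock'],s['eef_pos'],s['tool_rot'],s['force'],s['torque'],s['width'],s['gripper_force'])
w=grab('wrist'); P=cloud(w);save(w,'r1')
np.savez('r1.npz',P=P,c=w['color'])
E
```

```text
7.15 [ 478.4513108  -326.29648718  148.37693873] [-3.14073485e+00 -1.24345820e-03  1.57308415e+00] [-0.04255859 -0.50838814 -2.25426777] [ 0.0151862  -0.00201719  0.01018824] 37.70737782412096 60.89771032333374
```

View pics/r1.png

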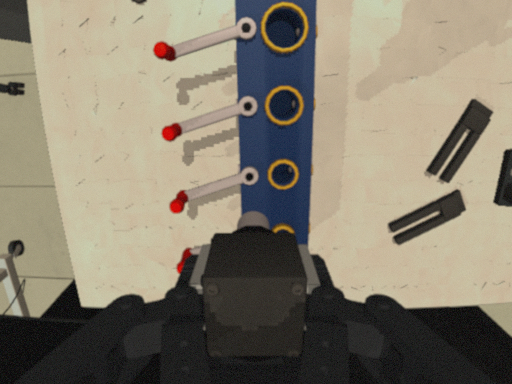

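The view is clear. Ring 26 is at (284,28), ring 21 at (284,105), ring 17 at (283,174) and knob 21 at (170,132). The held cube's top is at (253,315) and its foot at (253,218).

```bash
python3 - <<'E'
from h import *
w=grab('wrist'); P=cloud(w); Z=P[...,2]; s=ctrl.read_state(); print(s['eef_pos'])
h=cv2.cvtColor(w['color'],cv2.COLOR_RGB2HSV)
g=cv2.inRange(h,(12,110,80),(32,255,255)); g[:,:255]=0;g[:,320:]=0
n,l,st,ce=cv2.connectedComponentsWithStats(g)
for i in range(1,n):
    if st[i,4]>60:
        zz=np.median(Z[l==i]); c=max(cv2.findContours((l==i).astype(np.uint8),cv2.RETR_EXTERNAL,cv2.CHAIN_APPROX_NONE)[0],key=len)
        q=onplane(w,c[:,0],zz)[:,:2].astype(np.float32)
        print(st[i],'ringz',round(float(zz),1),'fit',np.round(cv2.fitEllipse(q)[0],1),np.round(cv2.fitEllipse(q)[1],1),'encl',cv2.minEnclosingCircle(q))
b=(Z>42)&(Z<49.5)&(abs(P[...,0]-495)<35); b[230:]=0
r=cv2.inRange(h,(105,120,20),(125,255,255))>0
print('blk',cv2.minAreaRect(P[b&r][:,:2].astype(np.float32)),np.median(Z[b&r]))
m=cv2.inRange(h,(0,150,80),(6,255,255))|cv2.inRange(h,(174,150,80),(180,255,255)); m[:115]=0;m[145:]=0
k=(m>0)&(Z>70)&(Z<82); print('knob21',P[k].mean(0),P[k][:,:2].min(0),P[k][:,:2].max(0))
# held cube
m=((abs(P[...,0]-478)<25)&(abs(P[...,1]+326)<25)&(Z>195)&(Z<225)); print('cube',cv2.minAreaRect(P[m][:,:2].astype(np.float32)),np.median(Z[m]))
for v in(216,219,222): print([np.round(P[v,u]).tolist() for u in(243,253,263)])
d=w['color'][205:240,230:280].astype(int)
E
```

```text
[ 478.27630921 -326.87167457  148.44518696]
[261   1  48  52 688] ringz 53.7 fit [ 499.3 -201.7] [34.  34.3] encl ((499.3992614746094, -201.68051147460938), 17.56950569152832)
[265  85  39  40 517] ringz 54.2 fit [ 500.4 -257.4] [29.1 29.4] encl ((500.4483947753906, -257.3988037109375), 15.082860946655273)
[268 158  31  31 367] ringz 50.1 fit [ 501.5 -312.9] [25.2 25.6] encl ((501.46429443359375, -312.9012145996094), 13.223238945007324)
[272 223  23  11 135] ringz 52.2 fit [ 502.9 -361.9] [ 9.6 18.3] encl ((502.9891662597656, -363.67718505859375), 9.775437355041504)
blk ((494.9112548828125, -273.7686462402344), (57.79868698120117, 183.48019409179688), 1.094727635383606) 46.664479924698554
knob21 [ 416.5156407  -275.36578183   75.55844315] [ 411.20865431 -280.26935047] [ 421.20565029 -270.61662597]
cube ((477.9598083496094, -326.42913818359375), (39.816402435302734, 49.98759460449219), 89.8142318725586) 209.03048567415783
[[471.0, -319.0, 127.0], [477.0, -317.0, 131.0], [483.0, -319.0, 127.0]]
[[471.0, -319.0, 131.0], [477.0, -317.0, 136.0], [483.0, -319.0, 131.0]]
[[471.0, -319.0, 135.0], [477.0, -317.0, 139.0], [483.0, -319.0, 136.0]]
```

Ring 21 is at (500.4, −257.4) with its top near z = 54. The post axis is at the TCP and the foot is 28.8 mm below it. I'll move over the bore.

Request:
step_arm(plan=[{"dx":0.115,"dy":0.037,"dz":0,"ax":0,"ay":0,"az":0,"gripper":0.2},{"dx":0.116,"dy":0.037,"dz":0,"ax":0,"ay":0,"az":0,"gripper":0.2},{"dx":0,"dy":0,"dz":0.1,"ax":0,"ay":0,"az":0,"gripper":0.2},{"dx":0,"dy":0,"dz":0.08,"ax":0,"ay":0,"az":0,"gripper":0.2},{"dx":0,"dy":0,"dz":0.02,"ax":0,"ay":0,"az":0,"gripper":0.2},{"dx":0,"dy":0,"dz":0,"ax":0,"ay":0,"az":0,"gripper":0.2},{"dx":0,"dy":0,"dz":0,"ax":0,"ay":0,"az":0,"gripper":0.2}])

```text
clock: 8.12
eef_pos: [501.4, -259.2, 89.4]
tool_rot: [3.14, 0.001, 1.571]
force: [0.0, -0.4, -2.2]
width: 37.4
gripper_force: 60.9
```

```bash
python3 - <<'E'
from h import *
s=[ctrl.read_state() for _ in range(1)][0];print(s['eef_pos'],s['tool_rot'],s['force'],s['torque'])
for n in('scene','side'):
    a=grab(n); W=np.linalg.inv(a['TW']); p=W[:3,:3]@[500,-257,75]+W[:3,3]
    u,v=int(a['fx']*p[0]/p[2]+a['cx']),int(a['fy']*p[1]/p[2]+a['cy'])
    c=a['color'][v-30:v+30,u-40:u+40]; c=cv2.resize(c,(400,300),interpolation=cv2.INTER_CUBIC)
    o=c if n=='scene' else np.hstack([o,c])
cv2.imwrite('pics/i1.png',o[...,::-1])
E
```

```text
[ 501.38725202 -259.19931439   89.40452999] [3.13995947e+00 7.84807050e-04 1.57064698e+00] [ 1.95222384e-03 -3.97969522e-01 -2.16417129e+00] [ 0.00600867 -0.00472375 -0.0013663 ]
```

View pics/i1.png

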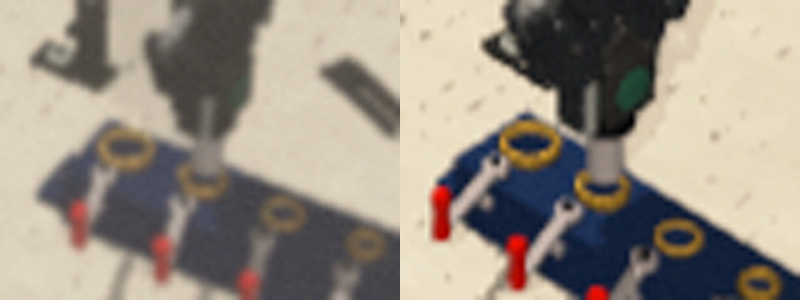

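Both views show the post just over ring 21, at (205,180) in the left half and (603,185) in the right. I'll trim the small y error and start in.

Request:
step_arm(plan=[{"dx":0.005,"dy":-0.002,"dz":0,"ax":0,"ay":0,"az":0,"gripper":0.2},{"dx":0,"dy":0,"dz":0.02,"ax":0,"ay":0,"az":0,"gripper":0.2},{"dx":0,"dy":0,"dz":0.012,"ax":0,"ay":0,"az":0,"gripper":0.2},{"dx":0,"dy":0,"dz":0,"ax":0,"ay":0,"az":0,"gripper":0.2}])

```text
clock: 8.72
eef_pos: [500.1, -257.2, 78.3]
tool_rot: [-3.141, -0.0, 1.571]
force: [-0.1, -0.1, -2.2]
width: 37.2
gripper_force: 60.9
```

Request:
step_arm(plan=[{"dx":0,"dy":0,"dz":0.006,"ax":0,"ay":0,"az":0,"gripper":0.2},{"dx":0,"dy":0,"dz":0.006,"ax":0,"ay":0,"az":0,"gripper":0.2},{"dx":0,"dy":0,"dz":0.004,"ax":0,"ay":0,"az":0,"gripper":0.2},{"dx":0,"dy":0,"dz":0.004,"ax":0,"ay":0,"az":0,"gripper":0.2}])

```text
clock: 9.22
eef_pos: [500.2, -257.3, 72.8]
tool_rot: [3.141, -0.0, 1.571]
force: [1.0, 0.4, -0.7]
width: 37.2
gripper_force: 60.9
```

Request:
step_arm(plan=[{"dx":0,"dy":0,"dz":0.006,"ax":0,"ay":0,"az":0,"gripper":0.2},{"dx":0,"dy":0,"dz":0.006,"ax":0,"ay":0,"az":0,"gripper":0.2},{"dx":0,"dy":0,"dz":0.006,"ax":0,"ay":0,"az":0,"gripper":0.2},{"dx":0,"dy":0,"dz":0.004,"ax":0,"ay":0,"az":0,"gripper":0.2}])

```text
clock: 9.72
eef_pos: [501.2, -257.2, 66.3]
tool_rot: [3.14, 0.0, 1.571]
force: [3.4, 0.9, -0.8]
width: 37.4
gripper_force: 61.0
```

Request:
step_arm(plan=[{"dx":0.001,"dy":0.003,"dz":0.004,"ax":0,"ay":0,"az":0,"gripper":0.2},{"dx":0,"dy":0,"dz":0.006,"ax":0,"ay":0,"az":0,"gripper":0.2},{"dx":0,"dy":0,"dz":0.004,"ax":0,"ay":0,"az":0,"gripper":0.2},{"dx":0,"dy":0,"dz":0,"ax":0,"ay":0,"az":0,"gripper":0.2}])

```text
clock: 10.22
eef_pos: [501.3, -257.1, 61.8]
tool_rot: [3.141, 0.0, 1.571]
force: [3.6, 0.2, -1.9]
width: 37.7
gripper_force: 60.8
```

Request:
step_arm(plan=[{"dx":0,"dy":0.004,"dz":0.004,"ax":0,"ay":0,"az":0,"gripper":0.2},{"dx":0,"dy":0,"dz":0.004,"ax":0,"ay":0,"az":0,"gripper":0.2},{"dx":0,"dy":0,"dz":0.004,"ax":0,"ay":0,"az":0,"gripper":0.2},{"dx":0,"dy":0,"dz":0.004,"ax":0,"ay":0,"az":0,"gripper":0.2}])

```text
clock: 10.72
eef_pos: [501.4, -257.0, 57.0]
tool_rot: [-3.14, -0.0, 1.571]
force: [-0.9, -0.7, 0.2]
width: 37.7
gripper_force: 61.3
```

Request:
step_arm(plan=[{"dx":0,"dy":0,"dz":0.003,"ax":0,"ay":0,"az":0,"gripper":0.2},{"dx":0,"dy":0,"dz":0.003,"ax":0,"ay":0,"az":0,"gripper":0.2},{"dx":0,"dy":0,"dz":0.003,"ax":0,"ay":0,"az":0,"gripper":0.2},{"dx":0,"dy":0,"dz":0.003,"ax":0,"ay":0,"az":0,"gripper":0.2}])

```text
clock: 11.22
eef_pos: [501.4, -257.0, 53.4]
tool_rot: [-3.14, -0.0, 1.571]
force: [-2.7, 0.4, -0.0]
width: 37.8
gripper_force: 61.2
```

Request:
step_arm(plan=[{"dx":0,"dy":0,"dz":0.003,"ax":0,"ay":0,"az":0,"gripper":0.2},{"dx":0,"dy":0,"dz":0.003,"ax":0,"ay":0,"az":0,"gripper":0.2},{"dx":0,"dy":0,"dz":0.003,"ax":0,"ay":0,"az":0,"gripper":0.2},{"dx":0,"dy":0,"dz":0.003,"ax":0,"ay":0,"az":0,"gripper":0.2}])

```text
clock: 11.72
eef_pos: [501.4, -256.9, 49.7]
tool_rot: [-3.14, -0.0, 1.571]
force: [-4.5, 0.4, 1.5]
width: 37.6
gripper_force: 61.3
```

Request:
step_arm(plan=[{"dx":0,"dy":-0.003,"dz":0.002,"ax":0,"ay":0,"az":0,"gripper":0.2},{"dx":0,"dy":0,"dz":0.0018,"ax":0,"ay":0,"az":0,"gripper":0.2},{"dx":0,"dy":0,"dz":0.0018,"ax":0,"ay":0,"az":0,"gripper":0.2},{"dx":0,"dy":0,"dz":0.0018,"ax":0,"ay":0,"az":0,"gripper":0.2}])

```text
clock: 12.22
eef_pos: [501.4, -257.0, 47.8]
tool_rot: [3.141, 0.0, 1.571]
force: [-2.9, 0.0, -0.2]
width: 37.3
gripper_force: 61.4
```

Request:
step_arm(plan=[{"dx":0,"dy":-0.001,"dz":0.0018,"ax":0,"ay":0,"az":0,"gripper":0.2},{"dx":0,"dy":0,"dz":0.0018,"ax":0,"ay":0,"az":0,"gripper":0.2},{"dx":0,"dy":0,"dz":0.0018,"ax":0,"ay":0,"az":0,"gripper":0.2}])

```text
clock: 12.6
eef_pos: [501.4, -257.0, 46.3]
tool_rot: [3.141, 0.0, 1.571]
force: [-2.1, 0.5, 1.2]
width: 37.0
gripper_force: 61.5
```

Request:
step_arm(plan=[{"dx":0,"dy":0,"dz":0.0013,"ax":0,"ay":0,"az":0,"gripper":0.2},{"dx":0,"dy":0,"dz":0.0013,"ax":0,"ay":0,"az":0,"gripper":0.2}])

```text
clock: 12.85
eef_pos: [501.4, -257.0, 45.5]
tool_rot: [3.141, 0.0, 1.571]
force: [-2.4, -0.0, 0.8]
width: 37.2
gripper_force: 61.5
```

Request:
step_arm(plan=[{"dx":0,"dy":0,"dz":0.0013,"ax":0,"ay":0,"az":0,"gripper":0.2},{"dx":0,"dy":0,"dz":0.0013,"ax":0,"ay":0,"az":0,"gripper":0.2}])

```text
clock: 13.1
eef_pos: [501.3, -257.1, 44.9]
tool_rot: [3.141, 0.0, 1.571]
force: [-1.5, 0.9, 5.3]
width: 37.3
gripper_force: 62.0
```

Request:
step_arm(plan=[{"dx":0,"dy":0,"dz":0.001,"ax":0,"ay":0,"az":0,"gripper":0.2}])

```text
clock: 13.22
eef_pos: [501.3, -257.0, 44.9]
tool_rot: [3.141, 0.0, 1.571]
force: [-2.2, 0.2, 7.3]
width: 37.2
gripper_force: 62.2
```

Request:
step_arm(plan=[{"dx":0,"dy":0,"dz":0.001,"ax":0,"ay":0,"az":0,"gripper":0.2},{"dx":0,"dy":0,"dz":0,"ax":0,"ay":0,"az":0,"gripper":0.2}])

```text
clock: 13.48
eef_pos: [501.4, -257.1, 44.9]
tool_rot: [3.141, 0.0, 1.571]
force: [-3.4, 1.7, 8.3]
width: 37.7
gripper_force: 62.4
```

Request:
step_arm(plan=[{"dx":0,"dy":-0.001,"dz":0.001,"ax":0,"ay":0,"az":0,"gripper":0.2},{"dx":0,"dy":0,"dz":0.001,"ax":0,"ay":0,"az":0,"gripper":0.2}])

```text
clock: 13.72
eef_pos: [501.4, -257.0, 44.8]
tool_rot: [3.14, 0.0, 1.571]
force: [-3.9, 1.4, 14.1]
width: 37.7
gripper_force: 62.8
```

Request:
step_arm(plan=[{"dx":0,"dy":0,"dz":0.001,"ax":0,"ay":0,"az":0,"gripper":0.2},{"dx":0,"dy":0,"dz":0,"ax":0,"ay":0,"az":0,"gripper":0.2}])

```text
clock: 13.98
eef_pos: [501.4, -257.1, 44.8]
tool_rot: [3.14, 0.0, 1.571]
force: [-4.8, 1.7, 14.9]
width: 37.7
gripper_force: 63.0
```

Request:
step_arm(plan=[{"dx":0,"dy":0,"dz":0.0012,"ax":0,"ay":0,"az":0,"gripper":0.2},{"dx":0,"dy":0,"dz":0,"ax":0,"ay":0,"az":0,"gripper":0.2}])

```text
clock: 14.22
eef_pos: [501.4, -257.1, 44.8]
tool_rot: [3.14, 0.001, 1.571]
force: [-5.0, 1.3, 17.3]
width: 37.3
gripper_force: 63.4
```

The collar is seated with about 20 N of push. I'll open and go straight up.

Request:
step_arm(plan=[{"dx":0,"dy":0,"dz":0,"ax":0,"ay":0,"az":0,"gripper":0.8},{"dx":0,"dy":0,"dz":0,"ax":0,"ay":0,"az":0,"gripper":0.9},{"dx":0,"dy":0,"dz":0,"ax":0,"ay":0,"az":0,"gripper":0.9},{"dx":0,"dy":0,"dz":0,"ax":0,"ay":0,"az":0,"gripper":0.9}])

```text
clock: 14.72
eef_pos: [500.8, -256.9, 42.5]
tool_rot: [-3.142, -0.0, 1.571]
force: [0.1, -0.6, 0.1]
width: 76.8
gripper_force: 0.0
```

Request:
step_arm(plan=[{"dx":0,"dy":0,"dz":-0.03,"ax":0,"ay":0,"az":0,"gripper":0.9},{"dx":0,"dy":0,"dz":-0.1,"ax":0,"ay":0,"az":0,"gripper":0.9},{"dx":0,"dy":0,"dz":-0.16,"ax":0,"ay":0,"az":0,"gripper":0.9},{"dx":0,"dy":0,"dz":-0.06,"ax":0,"ay":0,"az":0,"gripper":0.5},{"dx":-0.076,"dy":-0.14,"dz":0,"ax":0,"ay":0,"az":0,"gripper":0},{"dx":-0.076,"dy":-0.14,"dz":0,"ax":0,"ay":0,"az":0,"gripper":0},{"dx":0,"dy":0,"dz":0,"ax":0,"ay":0,"az":0,"gripper":0},{"dx":0,"dy":0,"dz":0,"ax":0,"ay":0,"az":0,"gripper":0}])

```text
clock: 15.72
eef_pos: [417.6, -302.6, 148.3]
tool_rot: [3.14, 0.0, 1.571]
force: [0.4, 0.1, 0.2]
width: -0.1
gripper_force: 0.0
```

```bash
python3 - <<'E'
from h import *
s=ctrl.read_state(); w=grab('wrist'); P=cloud(w); Z=P[...,2]; print(s['clock'],s['eef_pos'],s['width'])
h=cv2.cvtColor(w['color'],cv2.COLOR_RGB2HSV)
m=cv2.inRange(h,(0,150,60),(6,255,255))|cv2.inRange(h,(174,150,60),(180,255,255))
n,l,st,ce=cv2.connectedComponentsWithStats(m)
for i in range(1,n):
    k=(l==i)&(Z>70)&(Z<82)
    if k.sum()>10: print('knob',ce[i],P[k].mean(0),k.sum())
m=(abs(P[...,0]-500)<30)&(abs(P[...,1]+257)<30)&(Z>95)&(Z<115)
if m.sum(): print('cube',cv2.minAreaRect(P[m][:,:2].astype(np.float32)),np.median(Z[m]))
print('tips',[(v,*np.round(P[v,256]).astype(int).tolist()) for v in range(230,384,8)])
save(w,'k1')
E
```

```text
15.725 [ 417.59455182 -302.57190068  148.32497805] -0.14651572857982442
knob [249.41935484  84.5       ] [ 413.96714774 -218.75789794   76.26451661] 184
knob [251.72641509 162.54245283] [ 415.48469687 -275.00288243   75.81268942] 171
knob [253.21551724 229.04741379] [ 416.53377009 -331.2063492    75.45552721] 143
cube ((500.0094299316406, -256.9843444824219), (38.20016098022461, 39.62843322753906), 89.91352081298828) 105.7603128749372
tips [(230, 419, -329, 75), (238, 419, -334, 77), (246, 418, -292, 170), (254, 418, -292, 178), (262, 418, -293, 184), (270, 418, -292, 192), (278, 418, -292, 197), (286, 418, -294, 200), (294, 418, -297, 200), (302, 418, -301, 200), (310, 418, -305, 201), (318, 418, -309, 200), (326, 418, -314, 200), (334, 422, -774, -292), (342, 422, -776, -268), (350, 422, -775, -243), (358, 422, -776, -221), (366, 417, -293, 240), (374, 417, -292, 243), (382, 417, -293, 245)]
```

View pics/k1.png

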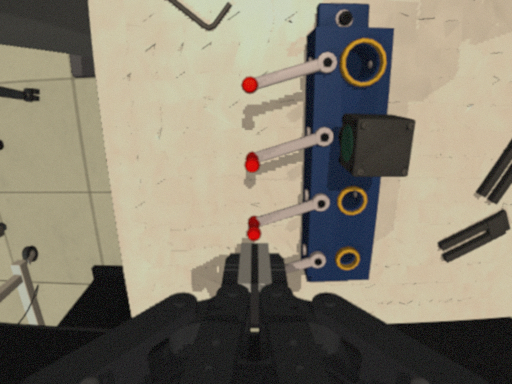

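The cube stands in bore 21 with its top at 105.3, so the collar is at 54.3, on the ring. Knob 21 is at (252,162), world y = −275. The closed fingertips point at the gap between the knobs.

Request:
step_arm(plan=[{"dx":0,"dy":0,"dz":0.15,"ax":0,"ay":0,"az":0,"gripper":0},{"dx":0,"dy":0,"dz":0.12,"ax":0,"ay":0,"az":0,"gripper":0},{"dx":0,"dy":-0.005,"dz":0.05,"ax":0,"ay":0,"az":0,"gripper":0},{"dx":0,"dy":0,"dz":0.035,"ax":0,"ay":0,"az":0,"gripper":0},{"dx":0,"dy":0,"dz":0,"ax":0,"ay":0,"az":0,"gripper":0},{"dx":0.02,"dy":0,"dz":0,"ax":0,"ay":0,"az":0,"gripper":0},{"dx":0.015,"dy":0,"dz":0,"ax":0,"ay":0,"az":0,"gripper":0},{"dx":0.015,"dy":0,"dz":0,"ax":0,"ay":0,"az":0,"gripper":0},{"dx":0.015,"dy":0,"dz":0,"ax":0,"ay":0,"az":0,"gripper":0}])

```text
clock: 16.9
eef_pos: [414.8, -283.9, 41.6]
tool_rot: [-3.142, 0.001, 1.57]
force: [-1.6, -3.5, 0.6]
width: 0.1
gripper_force: 1.8
```

Request:
step_arm(plan=[{"dx":0.012,"dy":0,"dz":0,"ax":0,"ay":0,"az":0,"gripper":0},{"dx":0.012,"dy":0,"dz":0,"ax":0,"ay":0,"az":0,"gripper":0},{"dx":0.012,"dy":0,"dz":0,"ax":0,"ay":0,"az":0,"gripper":0},{"dx":0.012,"dy":0,"dz":0,"ax":0,"ay":0,"az":0,"gripper":0},{"dx":0.012,"dy":0,"dz":0,"ax":0,"ay":0,"az":0,"gripper":0},{"dx":0.012,"dy":0,"dz":0,"ax":0,"ay":0,"az":0,"gripper":0}])

```text
clock: 17.65
eef_pos: [415.4, -261.3, 41.2]
tool_rot: [3.141, 0.0, 1.571]
force: [-0.9, -4.4, -0.2]
width: -0.3
gripper_force: 2.0
```

Request:
step_arm(plan=[{"dx":0.008,"dy":0,"dz":0,"ax":0,"ay":0,"az":0,"gripper":0},{"dx":0.006,"dy":0,"dz":0,"ax":0,"ay":0,"az":0,"gripper":0},{"dx":0.004,"dy":0,"dz":0,"ax":0,"ay":0,"az":0,"gripper":0}])

```text
clock: 18.02
eef_pos: [416.1, -256.3, 41.3]
tool_rot: [3.14, 0.001, 1.571]
force: [0.2, -4.5, -1.7]
width: 0.1
gripper_force: 2.2
```

Request:
step_arm(plan=[{"dx":0.004,"dy":0,"dz":0,"ax":0,"ay":0,"az":0,"gripper":0},{"dx":0.004,"dy":0,"dz":0,"ax":0,"ay":0,"az":0,"gripper":0}])

```text
clock: 18.27
eef_pos: [416.2, -256.0, 41.4]
tool_rot: [3.139, 0.003, 1.569]
force: [-0.2, -11.1, -3.4]
width: 0.0
gripper_force: 5.1
```

Request:
step_arm(plan=[{"dx":0.004,"dy":0,"dz":0,"ax":0,"ay":0,"az":0,"gripper":0},{"dx":0,"dy":0,"dz":0,"ax":0,"ay":0,"az":0,"gripper":0},{"dx":-0.03,"dy":0,"dz":0,"ax":0,"ay":0,"az":0,"gripper":0},{"dx":-0.03,"dy":0,"dz":0,"ax":0,"ay":0,"az":0,"gripper":0},{"dx":0,"dy":0,"dz":-0.1,"ax":0,"ay":0,"az":0,"gripper":0},{"dx":0,"dy":0,"dz":-0.15,"ax":0,"ay":0,"az":0,"gripper":0},{"dx":0,"dy":0,"dz":-0.15,"ax":0,"ay":0,"az":0,"gripper":0},{"dx":-0.1,"dy":0,"dz":0,"ax":0,"ay":0,"az":0,"gripper":0},{"dx":0,"dy":0,"dz":0,"ax":0,"ay":0,"az":0,"gripper":0}])

```text
clock: 19.4
eef_pos: [415.2, -302.3, 161.9]
tool_rot: [3.14, 0.001, 1.568]
force: [-0.8, 0.3, -0.2]
width: -0.1
gripper_force: 0.0
```

```bash
python3 - <<'E'
from h import *
s=ctrl.read_state(); w=grab('wrist'); P=cloud(w); Z=P[...,2]; print(s['clock'],s['eef_pos'],s['force'])
h=cv2.cvtColor(w['color'],cv2.COLOR_RGB2HSV)
m=cv2.inRange(h,(0,150,60),(6,255,255))|cv2.inRange(h,(174,150,60),(180,255,255))
n,l,st,ce=cv2.connectedComponentsWithStats(m)
for i in range(1,n):
    k=(l==i)&(Z>70)&(Z<82)
    if k.sum()>10: print('knob',ce[i],P[k].mean(0))
m=(abs(P[...,0]-500)<30)&(abs(P[...,1]+257)<30)&(Z>95)&(Z<115)
print('cube',cv2.minAreaRect(P[m][:,:2].astype(np.float32)),np.median(Z[m]))
a=grab('scene');Q=cloud(a)
for n,u,v in(('pink',217,232),('tube',240,226),('sens',228,157)): print(n,np.round(Q[v,u]))
E
```

```text
19.4 [ 415.19254215 -302.30970663  161.92393922] [-0.81295272  0.29890843 -0.15603364]
knob [252.63855422  84.76506024] [ 413.92344421 -218.6519239    76.37272548]
knob [254.28901734 113.89595376] [ 415.05295029 -239.59020761   75.96867329]
knob [256.13397129 222.54545455] [ 416.51215413 -331.26283574   75.45706019]
cube ((500.4331359863281, -256.14556884765625), (38.77215576171875, 38.111148834228516), 0.7556760311126709) 105.71124777821731
pink [345. -63.  88.]
tube [421. -95.  71.]
sens [695. 152.  96.]
```

```bash
python3 -c "
from cell import ctrl
print(ctrl.finish_job())"
```

```text
the job is handed in; nothing more can be done
None
```

The cube post is seated in the 21 mm bore, with its collar on the brass ring after a slow push of about 20 N. Its lever is swung to the stop, the gripper is clear, and the job is handed in at about 19.5 s; before that, an early grasp set the fingertips on the cube's top with about 9 N, because they sit about 40 mm higher than the stated tool frame.

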